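Find the dispenser with the weak spring and set it aside for repair

ROBOT

A 6-joint arm with a two-finger parallel gripper is mounted at the origin on the work surface. World frame = base frame: x ahead of the robot, y to its left, z up, the work surface at z = 0. Lengths are in m, angles in rad, forces in N, time in s.
With the tool pointing down it reaches from about 0.425 to 0.95 m from the base axis. Payload 3.5 kg.
Tool frame: the origin (TCP) lies between the finger pads; the fingertips stand 14 mm ahead of it and the grasp point (between the pads) lies 5 mm behind it; z points along the fingers, y is the direction in which the jaws open and shut (so a half turn about z gives the same grasp; the last joint's range is limited). The gripper opens to 85 mm and grips with 20 to 120 N. Pads are 22 mm wide; open, the fingers measure 114 mm over their backs; the gripper's body (76 mm by 85 mm) begins 54 mm behind the grasp point. The pads swing forward as they close: fully open they stand 13 mm farther back than shut.
Start: joints at [1.163, 0.286, 1.577, -0, 1.279, -0.15], TCP at [0.172, 0.653, 0.245] pointing down, gripper open.
Joint ranges: [-2.77, 2.77], [-0.9, 2.22], [0.21, 2.48], [-1.53, 4.67], [0.24, 2.81], [-2.84, 2.84]. Speed limits (rad/s): [2.79, 2.79, 3.14, 3.14, 3.14, 3.14].

INTERFACE

Orientations are given as a unit quaternion [x, y, z, w].
In Python, from plant import ctrl gives the robot as it stands. The module is installed in compiled form; this text tells all that it offers.
- The arm moves only by the tool servo_tool, never from a script. Its argument "increments" is text: rows parted by semicolons, each of 7 numbers parted by spaces: the turn, a rotation vector about the tool's x, y, z in rad, then the shift along the tool's x, y, z in cm, then the finger opening in cm, from 0 to 8.54. In form: ax ay az dx dy dz claw; .... A call has 1 to 10 rows; each row is the pose to reach, as a shift and turn from the pose commanded when the call began, along the tool's axes at that moment; what a row does not reach only later rows make up. A row lasts 1/12 s, in which the tool goes at most 41.7 mm and 7.16 degrees, less where a joint would pass 70% of its speed; a pose out of reach is approached as far as the arm can. A call with a gripper value outside its range is refused whole. The fingers move at their own pace and stop on an object; "grip_force" is the grip in N (left out, the last holds). Time passes only in rows, so rows that repeat a pose let the fingers close. It gives the time, the measured TCP pose, the force and the opening at its end, in the units of the state.
- ctrl.get_state(): the state, without advancing time (a new reading comes with each control period).
- ctrl.read_camera(name): name is "side" or "top" or "wrist"; returns (picture, depth): 400x640x3 uint8, red, green, blue; 400x640 float32, m along the optical axis (not along the pixel's ray), 0 where there is no reading.
- ctrl.camera_info(name): a dict with "camera_matrix" (3x3 intrinsics, pixels), "D" ([k1, k2, p1, p2, k3] as OpenCV has them; the pictures are not rectified), "world_to_cam" (4x4, takes a point from world to camera coordinates). Camera axes: x right, y down, z forward; pixel columns grow to the right and rows downward; lengths in m; the calibration is good to about 2 mm. A picture is of the moment at which its call begins: read the wrist's pose just before it. camera_info takes no time and is no camera call; for the wrist camera it gives the pose at the moment of the call.
- ctrl.sign_off(): hands the job in, once; it reports no verdict.
The state is a dict: "time": time; "qpos": joint angles; "dq": joint speeds; "joint_efforts": joint torques, N m; "eef_pos": TCP position; "tcp_rot": TCP orientation; "contact_force": force on the tool from outside, world axes, zero at the start; "wrist_torque": the same for the moment, N m; "opening": opening from 0.0 (shut) to 1.0 (fully open).
Only numpy, scipy, OpenCV 4.12 (cv2) and the standard library are available. Lean on these libraries where they do the work, as an engineer would, in place of code of your own. Each camera call takes 0.05 s, during which the arm holds its last target.

TASK

One of the three push-top glass dispensers on the slanted drying rack has a weak pump spring: find it by gently pressing the heads about half-way down where they stand, take that one out with a light grip, and set it down upright in the repair tray without dropping it. There confirm the find by gently pressing its head half-way down once more, then let go and leave the two sound ones in the rack and everything else where it is. Never drive a head hard against its stop or squeeze the thin glass hard.

Things in the scene. Friction and masses are not known exactly. Their poses are not given: they have to be found in the camera images.
- dispenser_a: Push-top dispenser a, like the other two, 96 mm tall, 0.14 to 0.23 kg: thin amber-glass barrel 50 mm across with straight sides from its foot up to 66 mm, white collar 37 mm across up to 76 mm, steel push head on top. Origin: centre of its underside; z along its axis to the head. Starts leaning in a rack bay, axis 30 degrees from vertical, head towards the robot. More than 120 N (both fingers' forces added) cracks it.
- dispenser_a_mid (a point): Centre of dispenser a: on its axis, 48 mm above its underside (half-way up); z along the axis towards the head.
- head_a (a point): Centre of the top face of the push head of dispenser a: a flat steel disc 38 mm across, 8 mm thick, its top 96 mm from the underside when out. z points outward along the axis; pressed, it moves along -z. More than 18 N on it damages the pump, as soon happens at its stop.
- plunger_a (a joint): How far the push head of dispenser a is pressed in, in m: 0 fully out (sprung), 0.012 at its stop. A sound spring resists with about 3 N at first, rising evenly to about 10 N at the stop; a weak one with about 1.5 N, rising to about 3.3 N; half-way (6 mm) that is 6.6 N against 2.4 N.
- dispenser_b: Push-top dispenser b, like the other two, 96 mm tall, 0.14 to 0.23 kg: thin amber-glass barrel 50 mm across with straight sides from its foot up to 66 mm, white collar 37 mm across up to 76 mm, steel push head on top. Origin: centre of its underside; z along its axis to the head. Starts leaning in a rack bay, axis 30 degrees from vertical, head towards the robot. More than 120 N (both fingers' forces added) cracks it.
- dispenser_b_mid (a point): Centre of dispenser b: on its axis, 48 mm above its underside (half-way up); z along the axis towards the head.
- head_b (a point): Centre of the top face of the push head of dispenser b: a flat steel disc 38 mm across, 8 mm thick, its top 96 mm from the underside when out. z points outward along the axis; pressed, it moves along -z. More than 18 N on it damages the pump, as soon happens at its stop.
- plunger_b (a joint): How far the push head of dispenser b is pressed in, in m: 0 fully out (sprung), 0.012 at its stop. A sound spring resists with about 3 N at first, rising evenly to about 10 N at the stop; a weak one with about 1.5 N, rising to about 3.3 N; half-way (6 mm) that is 6.6 N against 2.4 N.
- dispenser_c: Push-top dispenser c, like the other two, 96 mm tall, 0.14 to 0.23 kg: thin amber-glass barrel 50 mm across with straight sides from its foot up to 66 mm, white collar 37 mm across up to 76 mm, steel push head on top. Origin: centre of its underside; z along its axis to the head. Starts leaning in a rack bay, axis 30 degrees from vertical, head towards the robot. More than 120 N (both fingers' forces added) cracks it.
- dispenser_c_mid (a point): Centre of dispenser c: on its axis, 48 mm above its underside (half-way up); z along the axis towards the head.
- head_c (a point): Centre of the top face of the push head of dispenser c: a flat steel disc 38 mm across, 8 mm thick, its top 96 mm from the underside when out. z points outward along the axis; pressed, it moves along -z. More than 18 N on it damages the pump, as soon happens at its stop.
- plunger_c (a joint): How far the push head of dispenser c is pressed in, in m: 0 fully out (sprung), 0.012 at its stop. A sound spring resists with about 3 N at first, rising evenly to about 10 N at the stop; a weak one with about 1.5 N, rising to about 3.3 N; half-way (6 mm) that is 6.6 N against 2.4 N.
- rack: Fixed drying rack on a 120 x 360 mm foot. Origin: centre of the foot on the bench; y along its row of three bays (110 mm apart, middle one at y = 0). The shelf slopes 30 degrees, low side to -x, with a lip there 28 mm above the shelf and ribs 16 mm high between the bays. A dispenser's underside centre starts 78 mm above the bench.
- tray: Fixed shallow white repair tray, 160 (x) x 220 (y) x 22 mm high, walls and floor 4 mm thick, open on top. Origin: centre of its underside on the bench. A spare pump head lies in its -y half; its +y half is empty.
- spare: Loose spare steel pump head, a 38 mm disc 8 mm thick with a stem up to 38 mm high, standing in the tray's -y half. Leave it.
- pot: Bystander: capped clear pot, 56 mm diameter, 60 mm high, standing on the bench near the robot. Origin at its underside. Leave it.
- flask: Bystander: amber bottle, 60 mm diameter, 100 mm high, standing on the bench. Origin at its underside. Leave it.
- scissors: Bystander: steel scissors 170 mm long lying on the cutting board. Origin at its underside. Leave it.
- forceps: Bystander: steel forceps 140 mm long lying on the cutting board. Origin at its underside. Leave it.
- cassettes: Bystander: strip of empty cassettes, 30 x 120 x 7 mm, on the cutting board. Origin at its underside. Leave it.
- brush: Bystander: brush 150 mm long lying on the bench. Origin at its underside. Leave it.
Mind the look-alikes: they are no part of the job. Leave any green look-alike of the dispenser_b alone.

How it is judged:
By the outcome, as a careful person would: the job done as asked, in the order asked, and still so for the second after the job is handed in, with the robot touching nothing.
It also fails if it takes over 61 s, if anything falls off the work surface, if the arm or the gripper's body presses on something with over 40 N, if the wrist force passes 120 N, or if a joint passes its speed limit or range.

## Working session

There is one attempt and no reset: what is moved stays moved. The work goes in short steps, Python scripts to look and compute and a tool call to move; the robot and the scene stay as the last step left them, time stands still between calls to the robot, and variables do not carry over. Pictures are saved under pics/ and viewed, and the job is handed in when it is done.

Besides the shell and the picture viewer there is one more tool, called as name(argument=value, ...) on one line, values as JSON. servo_tool: Moves the arm, as the interface text tells. Its arguments: {"type":"object","properties":{"increments":{"type":"string"},"grip_force":{"type":"number"}},"required":["increments"]}

```bash
mkdir -p pics; ls; python3 - <<'E'
from plant import ctrl
import cv2, numpy as np
s=ctrl.get_state()
for k,v in s.items(): print(k,np.round(v,4))
for n in ["side","top","wrist"]:
    i=ctrl.camera_info(n); print(n,np.round(i["camera_matrix"],1).tolist(),np.round(i["D"],4)); print(np.round(i["world_to_cam"],4).tolist())
for n in ["side","top"]:
    p,d=ctrl.read_camera(n); cv2.imwrite(f"pics/{n}0.png",p[:,:,::-1]); np.savez(f"{n}0.npz",p=p,d=d)
E
```

```text
pics
time 0.0
qpos [ 1.163   0.2872  1.5782  0.      1.2786 -0.15  ]
dq [-0.     -0.0013  0.     -0.0003 -0.0002 -0.0019]
joint_efforts [ 3.00000e-04 -4.05986e+01 -2.92622e+01 -1.00000e-04  6.00000e-03
 -0.00000e+00]
eef_pos [0.1718 0.6521 0.2439]
tcp_rot [ 1.285e-01  9.917e-01 -1.100e-03 -3.000e-04]
contact_force [ 0.0579  0.2139 -0.3888]
wrist_torque [ 0.022  -0.0085 -0.0388]
opening 0.998
side [[464.0, 0.0, 313.8], [0.0, 464.0, 194.1], [0.0, 0.0, 1.0]] [0.0149 0.     0.     0.     0.    ]
[[-0.9352, -0.3539, 0.0095, 0.5322], [-0.2332, 0.5954, -0.7688, 0.237], [0.2665, -0.7212, -0.6394, 1.58], [0.0, 0.0, 0.0, 1.0]]
top [[378.8, 0.0, 323.0], [0.0, 378.8, 198.1], [0.0, 0.0, 1.0]] [-0.0355  0.      0.      0.      0.    ]
[[0.0186, -0.9997, 0.0139, -0.054], [-0.9821, -0.0208, -0.1871, 0.5836], [0.1873, -0.0101, -0.9823, 1.1608], [0.0, 0.0, 0.0, 1.0]]
wrist [[299.7, 0.0, 316.9], [0.0, 299.7, 195.2], [0.0, 0.0, 1.0]] [-0.0346  0.      0.      0.      0.    ]
[[0.2555, 0.9668, -0.0028, -0.6747], [0.9206, -0.2424, 0.3062, -0.0385], [0.2954, -0.0808, -0.9519, 0.3812], [0.0, 0.0, 0.0, 1.0]]
```

View pics/top0.png

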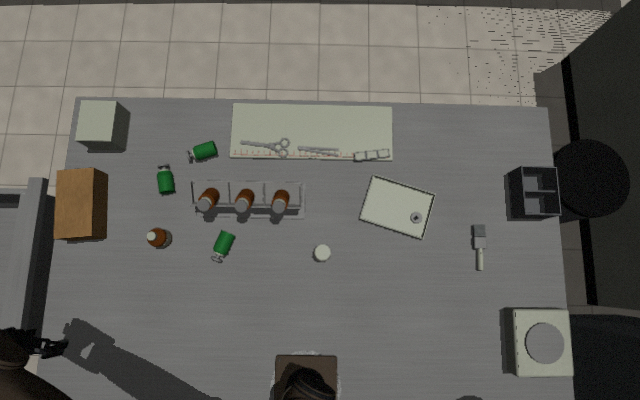

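View pics/side0.png

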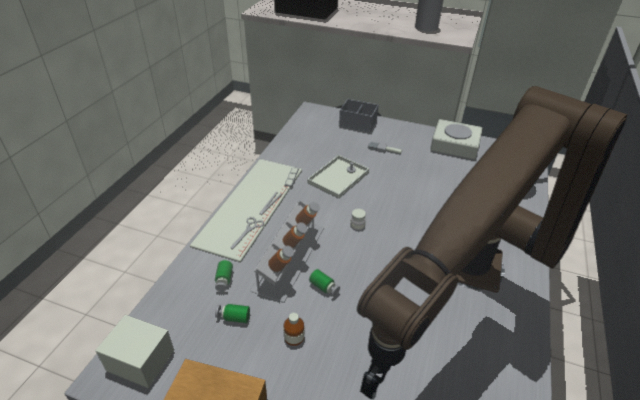

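```bash
cat > h.py <<'E'
import numpy as np, cv2
from plant import ctrl
from scipy.spatial.transform import Rotation as R
def cloud(n,d):
    i=ctrl.camera_info(n);K=i["camera_matrix"];h,w=d.shape
    u,v=np.meshgrid(np.arange(w),np.arange(h))
    q=cv2.undistortPoints(np.stack([u.ravel(),v.ravel()],1).astype(np.float64)[:,None],np.array(K),np.array(i["D"])).reshape(h,w,2)
    P=np.dstack([q[...,0]*d,q[...,1]*d,d])
    T=np.linalg.inv(i["world_to_cam"])
    X=P@T[:3,:3].T+T[:3,3]; X[d==0]=np.nan
    return X
def proj(n,pts):
    i=ctrl.camera_info(n);W=np.array(i["world_to_cam"])
    return cv2.projectPoints(np.array(pts,float).reshape(-1,3),cv2.Rodrigues(W[:3,:3])[0],W[:3,3],np.array(i["camera_matrix"]),np.array(i["D"]))[0].reshape(-1,2)
E
python3 - <<'E'
from h import *
for n,(r0,r1,c0,c1) in {"top":(120,270,140,450),"side":(140,320,200,400)}.items():
    z=np.load(f"{n}0.npz"); p=z["p"];d=z["d"]
    cv2.imwrite(f"pics/{n}0z.png",cv2.resize(p[r0:r1,c0:c1,::-1],None,fx=2.5 if n=="top" else 3.3,fy=2.5 if n=="top" else 3.3,interpolation=cv2.INTER_CUBIC))
    X=cloud(n,d)
    pts={"top":[(207,207),(242,208),(278,208),(193,182),(304,182),(193,214),(304,214),(373,176),(434,192),(422,239),(360,219),(416,217),(395,200),(322,253),(300,300)],"side":[(314,208),(301,229),(287,252),(340,175),(358,219)]}[n]
    for c,r in pts: print(n,c,r,np.round(X[r,c],4))
E
```

```text
top 207 207 [0.5317 0.2975 0.1554]
top 242 208 [0.5305 0.1943 0.1578]
top 278 208 [0.5327 0.0893 0.158 ]
top 193 182 [0.6187 0.3643 0.0984]
top 304 182 [0.6489 0.0223 0.0009]
top 193 214 [ 5.319e-01  3.891e-01 -4.000e-04]
top 304 214 [ 5.398e-01  1.930e-02 -1.000e-04]
top 373 176 [ 0.6702 -0.209   0.0196]
top 434 192 [ 6.240e-01 -4.193e-01  1.000e-04]
top 422 239 [ 0.4642 -0.374  -0.0015]
top 360 219 [ 0.5239 -0.1652  0.021 ]
top 416 217 [ 0.5325 -0.3468  0.033 ]
top 395 200 [ 5.936e-01 -2.857e-01  4.000e-04]
top 322 253 [ 0.4096 -0.0425  0.0567]
top 300 300 [ 0.2613  0.0245 -0.0009]
side 314 208 [0.5346 0.0935 0.1578]
side 301 229 [0.5368 0.2047 0.1597]
side 287 252 [0.5375 0.315  0.1632]
side 340 175 [ 5.683e-01 -3.097e-01  5.000e-04]
side 358 219 [ 0.4073 -0.0205  0.0521]
```

```bash
ls pics
```

```text
side0.png
side0z.png
top0.png
top0z.png
```

View pics/top0z.png

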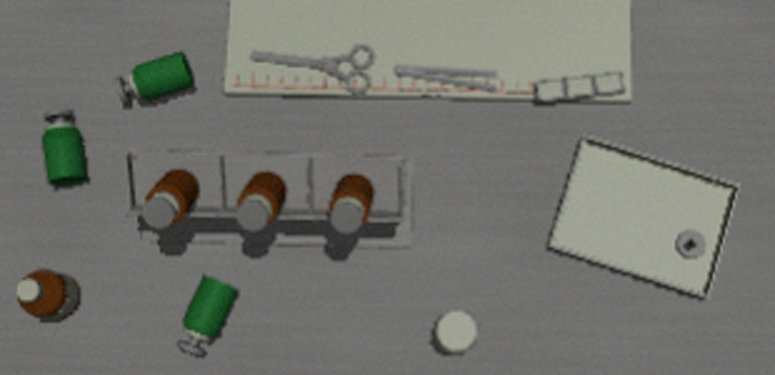

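View pics/side0z.png

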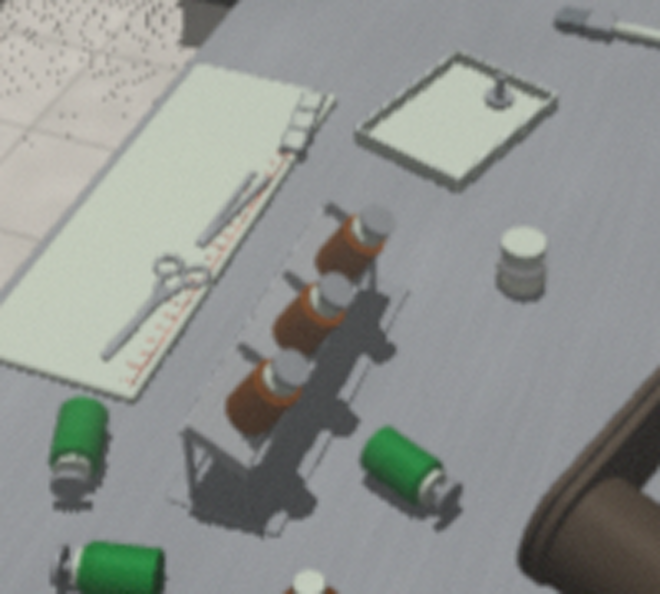

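```bash
python3 - <<'E'
from h import *
for n in ["top","side"]:
    z=np.load(f"{n}0.npz"); p=z["p"];d=z["d"];X=cloud(n,d)
    hsv=cv2.cvtColor(p,cv2.COLOR_RGB2HSV)
    reg=(X[...,0]>.45)&(X[...,0]<.7)&(X[...,1]>0)&(X[...,1]<.4)&(X[...,2]>.06)
    grey=reg&(hsv[...,1]<50)&(X[...,2]>.13); amb=reg&(hsv[...,1]>100)&(hsv[...,0]<25)
    for nm,m in (("grey",grey),("amb",amb)):
        k,l,st,c=cv2.connectedComponentsWithStats(m.astype(np.uint8))
        for j in range(1,k):
            if st[j,4]<40: continue
            q=X[l==j]; C=q.mean(0); U,S,V=np.linalg.svd(q-C)
            print(n,nm,st[j].tolist(),c[j].round(1),C.round(4),"rng",q.min(0).round(3),q.max(0).round(3),"n",V[2].round(3),"ax",V[0].round(3),(S/np.sqrt(len(q))).round(4))
    # rack & foot
    tr=(X[...,0]>.42)&(X[...,0]<.72)&(X[...,1]>-.45)&(X[...,1]<-.1)&(hsv[...,1]<60)&(hsv[...,2]>150)&(X[...,2]>-.005)
    k,l,st,c=cv2.connectedComponentsWithStats(tr.astype(np.uint8)); j=1+st[1:,4].argmax()
    m=(l==j); cn,_=cv2.findContours(m.astype(np.uint8),cv2.RETR_EXTERNAL,cv2.CHAIN_APPROX_NONE); r=cv2.minAreaRect(max(cn,key=len)); print(n,"tray",r,X[m].mean(0),cv2.boxPoints(r))
    for (u,v) in cv2.boxPoints(r).round().astype(int): print(X[v,u].round(4))
    # tray rim points
    rim=(X[...,0]>.42)&(X[...,0]<.72)&(X[...,1]>-.45)&(X[...,1]<-.1)&(X[...,2]>.015)&(X[...,2]<.027)
    q=X[rim][:,:2].astype(np.float32); r=cv2.minAreaRect(q); print("rim world",r, len(q))
E
```

```text
top grey [197, 197, 15, 15, 160] [203.7 203.9] [0.5403 0.3069 0.1581] rng [0.52 0.29 0.14] [0.564 0.327 0.172] n [-0.01  -0.258  0.966] ax [-0.902  0.419  0.102] [0.0113 0.0095 0.0068]
top grey [235, 198, 13, 15, 152] [241.2 205. ] [0.5394 0.1971 0.1581] rng [0.52  0.18  0.133] [0.563 0.221 0.17 ] n [ 0.014 -0.015  1.   ] ax [-0.995  0.102  0.015] [0.0112 0.0094 0.0068]
top grey [272, 199, 13, 15, 147] [278.4 205.9] [0.5389 0.0885 0.1575] rng [0.519 0.071 0.132] [0.562 0.11  0.17 ] n [0.075 0.009 0.997] ax [-0.992  0.102  0.074] [0.0112 0.0091 0.0071]
top amb [198, 188, 21, 21, 193] [210.8 195.5] [0.5722 0.2978 0.1242] rng [0.529 0.282 0.086] [0.603 0.331 0.154] n [ 0.607 -0.571  0.552] ax [-0.689 -0.032  0.724] [0.0215 0.0142 0.007 ]
top amb [235, 189, 19, 20, 169] [246.2 195.9] [0.5731 0.1904 0.1252] rng [0.53  0.173 0.077] [0.602 0.229 0.162] n [ 0.736 -0.345  0.583] ax [-0.658 -0.162  0.735] [0.0217 0.014  0.0074]
top amb [272, 190, 17, 19, 149] [281.5 196.2] [0.575  0.084  0.1225] rng [0.538 0.066 0.07 ] [0.601 0.119 0.151] n [-0.778  0.293 -0.556] ax [-0.59  -0.036  0.806] [0.0
[... 1395 characters left out ...]
457] [0.0187 0.0107 0.0074]
side amb [269, 249, 22, 19, 135] [277.6 259.8] [0.5662 0.3238 0.1261] rng [0.533 0.296 0.09 ] [0.599 0.337 0.147] n [-0.049 -0.98  -0.192] ax [-0.839 -0.064  0.54 ] [0.0193 0.0114 0.0073]
side tray ((335.1424560546875, 180.4585723876953), (83.27020263671875, 55.988525390625), 14.743562698364258) [ 5.58718769e-01 -2.42229063e-01 -4.88753878e-04] [[287.75385 196.93526]
 [302.00256 142.79018]
 [382.53107 163.98189]
 [368.28235 218.12697]]
[ 0.7178 -0.1025 -0.004 ]
[ 8.074e-01 -4.760e-01  7.000e-04]
[ 0.4207 -0.4635 -0.0072]
[ 0.3865 -0.0959 -0.0008]
rim world ((0.572213351726532, -0.28988000750541687), (0.22835665941238403, 0.1642816662788391), 72.59809875488281) 231
```

```bash
cat >> h.py <<'E'
AX=np.array([-.5,0,np.sqrt(.75)])
def frame(z,y=(0,1,0)):
    z=np.array(z)/np.linalg.norm(z); y=np.array(y,float); y=y-z*(y@z); y/=np.linalg.norm(y)
    return R.from_matrix(np.stack([np.cross(y,z),y,z],1))
TILT=frame(-AX); DOWN=frame([0,0,-1])
def plan(pos,rot):
    s=ctrl.get_state(); r0=R.from_quat(s["tcp_rot"]); p0=np.array(s["eef_pos"])
    t=(r0.inv()*rot).as_rotvec(); d=r0.inv().apply(np.array(pos)-p0)*100
    print("t",s["time"],"pos",p0.round(4),"F",np.round(s["contact_force"],2),"rot",t.round(4),"shift cm",d.round(3),"rows",np.linalg.norm(d)/4.17,np.degrees(np.linalg.norm(t))/7.16)
E
python3 -c "
from h import *
plan(np.array([.540,.309,.161])+AX*.074,TILT)"
```

```text
t 0.1 pos [0.1718 0.6522 0.2441] F [ 0.13 -0.27 -0.51] rot [-0.0695 -0.5213 -0.2513] shift cm [-40.773 -24.737   1.935] rows 11.446012899946696 4.664254182534746
```

servo_tool(increments="-0.03 -0.2 -0.1 -10 -6 0 5; -0.07 -0.521 -0.251 -20 -12 0 3; -0.07 -0.521 -0.251 -30 -18 0 0; -0.07 -0.521 -0.251 -40.8 -24.7 1.9 0; -0.07 -0.521 -0.251 -40.8 -24.7 1.9 0; -0.07 -0.521 -0.251 -40.8 -24.7 1.9 0; -0.07 -0.521 -0.251 -40.8 -24.7 1.9 0; -0.07 -0.521 -0.251 -40.8 -24.7 1.9 0; -0.07 -0.521 -0.251 -40.8 -24.7 1.9 0; -0.07 -0.521 -0.251 -40.8 -24.7 1.9 0", grip_force=20)

```text
time: 0.93
eef_pos: [0.4621, 0.3518, 0.2291]
tcp_rot: [0.0, 0.966, 0.001, 0.259]
contact_force: [1.3, 1.2, 0.6]
opening: 0.001
```

servo_tool(increments="0 0 0 0 0 0 0; 0 0 0 0 0 0 0; 0 0 0 0 0 0 0; 0 0 0 0 0 0 0; 0 0 0 0 0 0 0; 0 0 0 0 0 0 0")

```text
time: 1.43
eef_pos: [0.4605, 0.3548, 0.2296]
tcp_rot: [-0.001, 0.966, 0.002, 0.259]
contact_force: [-0.5, -0.0, 0.5]
opening: -0.003
```

```bash
python3 -c "
from h import *
plan(np.array([.540,.309,.161])+AX*.074,TILT)
s=ctrl.get_state();print(np.round(s['qpos'],3),s['opening'])
p,d=ctrl.read_camera('wrist');cv2.imwrite('pics/w1.png',p[:,:,::-1]);np.savez('w1.npz',p=p,d=d)
h=[[.54,y,.161] for y in (.309,.2,.091)];print(proj('wrist',h).round(1))
"
```

```text
t 1.4333 pos [0.4605 0.3548 0.2296] F [-0.49 -0.05  0.54] rot [0.0034 0.0006 0.0007] shift cm [-3.45  -4.589  2.5  ] rows 1.5015475566159284 0.027886574566072745
[ 0.595 -0.076  2.06  -0.418  0.754 -0.729] -0.0029947858053200834
[[260.9 240.4]
 [133.6 240. ]
 [ 13.3 238.9]]
```

View pics/w1.png

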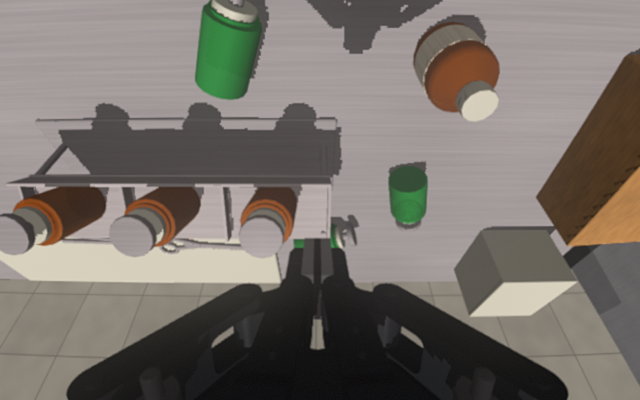

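```bash
cat > heads.py <<'E'
from h import *
import sys
def heads(f):
    z=np.load(f); p=z["p"];X=z["X"]
    hsv=cv2.cvtColor(p,cv2.COLOR_RGB2HSV)
    s=X@AX
    m=(X[...,0]>.48)&(X[...,0]<.6)&(X[...,1]>-.02)&(X[...,1]<.42)&(X[...,2]>.12)&(hsv[...,1]<60)
    print("s pct",np.percentile(s[m],[10,50,90,99]).round(4))
    top=np.percentile(s[m],60)
    m&=abs(s-top)<.0035
    k,l,st,c=cv2.connectedComponentsWithStats(m.astype(np.uint8))
    for j in range(1,k):
        if st[j,4]<60: continue
        q=X[l==j];C=q.mean(0);U,S,V=np.linalg.svd(q-C);cn,_=cv2.findContours((l==j).astype(np.uint8),0,1)
        e=cv2.fitEllipse(max(cn,key=len))
        a=q@np.array([-np.sqrt(.75),0,-.5]);b=q[:,1]
        print(c[j].round(1),st[j].tolist(),"C",C.round(4),"mid",(a.min()+a.max())/2,(b.min()+b.max())/2,"size",(a.max()-a.min()).round(4),(b.max()-b.min()).round(4),"n",V[2].round(3),"s",np.median(q@AX).round(4),"ell",np.round(e[0],1),np.round(e[1],1))
if __name__=="__main__": heads(sys.argv[1])
E
python3 -c "
from h import *
z=np.load('w1.npz');X=cloud('wrist',z['d']);np.savez('w1.npz',p=z['p'],d=z['d'],X=X)"
python3 heads.py w1.npz
```

```text
s pct [-0.1486 -0.1287 -0.1274 -0.1266]
[ 13.9 235.4] [0, 214, 33, 41, 1075] C [0.5349 0.0955 0.1609] mid -0.5434422166221475 0.09380990993232943 size 0.0368 0.031 n [-0.515  0.05   0.856] s -0.1279 ell [ 13.8 235.6] [32.2 42.6]
[131.4 235.6] [109, 214, 46, 43, 1485] C [0.5345 0.2005 0.1605] mid -0.543681279903325 0.19958011987249757 size 0.0376 0.0377 n [-0.521  0.021  0.853] s -0.1282 ell [131.4 235.6] [39.4 46.2]
[260.8 237. ] [239, 216, 44, 43, 1444] C [0.5355 0.3095 0.1608] mid -0.5450406871938555 0.30908655439674637 size 0.0375 0.0363 n [ 0.52  -0.007 -0.854] s -0.1284 ell [260.7 237.1] [40.7 43.6]
```

```bash
python3 -c "
from h import *
plan(np.array([.535,.309,.1608])+AX*.026,TILT)"
```

```text
t 1.4833 pos [0.4606 0.3546 0.2296] F [ 0.48 -0.44 -1.03] rot [0.0032 0.0006 0.0006] shift cm [-2.995 -4.589  7.063] rows 2.1437406991736028 0.026703543173647763
```

servo_tool(increments="0 0 0 -3 -4.6 0 0; 0 0 0 -3 -4.6 2 0; 0 0 0 -3 -4.6 4 0; 0 0 0 -3 -4.6 6 0; 0 0 0 -3 -4.6 7 0; 0 0 0 -3 -4.6 7.1 0; 0 0 0 -3 -4.6 7.1 0; 0 0 0 -3 -4.6 7.1 0; 0 0 0 -3 -4.6 7.1 0")

```text
time: 2.23
eef_pos: [0.5231, 0.3084, 0.1844]
tcp_rot: [0.0, 0.966, 0.002, 0.26]
contact_force: [-0.0, -0.1, -0.8]
opening: -0.0
```

```bash
python3 -c "
from h import *
plan(np.array([.535,.309,.1608])+AX*.014,TILT)
p,d=ctrl.read_camera('wrist');cv2.imwrite('pics/w2.png',p[:,:,::-1])
print(ctrl.get_state()['contact_force'])"
```

```text
t 2.2333 pos [0.5231 0.3084 0.1844] F [-0.04 -0.13 -0.83] rot [ 0.0034  0.0026 -0.001 ] shift cm [0.152 0.059 1.245] rows 0.30100113835436754 0.034837137909401746
[-0.27674791 -0.2964354   0.00962134]
```

View pics/w2.png

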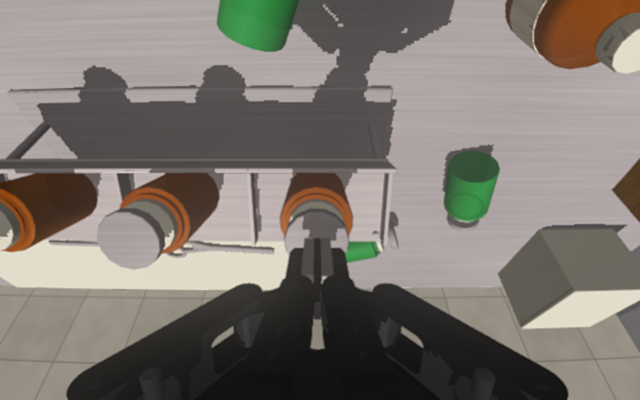

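servo_tool(increments="0 0 0 0.15 0.05 0.3 0; 0 0 0 0.15 0.05 0.6 0; 0 0 0 0.15 0.05 0.8 0; 0 0 0 0.15 0.05 1.0 0; 0 0 0 0.15 0.05 1.0 0; 0 0 0 0.15 0.05 1.0 0")

```text
time: 2.78
eef_pos: [0.5267, 0.308, 0.1733]
tcp_rot: [0.0, 0.966, 0.001, 0.259]
contact_force: [0.3, -0.0, -0.2]
opening: -0.0
```

servo_tool(increments="0 0 0 0 0 0.1 0; 0 0 0 0 0 0.15 0; 0 0 0 0 0 0.15 0; 0 0 0 0 0 0.15 0")

```text
time: 3.12
eef_pos: [0.5275, 0.3082, 0.1724]
tcp_rot: [0.0, 0.966, 0.001, 0.259]
contact_force: [0.0, 0.0, 0.2]
opening: -0.002
```

servo_tool(increments="0 0 0 0 0 0.1 0; 0 0 0 0 0 0.15 0; 0 0 0 0 0 0.15 0; 0 0 0 0 0 0.15 0")

```text
time: 3.45
eef_pos: [0.5284, 0.3083, 0.1714]
tcp_rot: [0.0, 0.966, 0.001, 0.259]
contact_force: [-0.1, 0.3, 2.2]
opening: -0.001
```

servo_tool(increments="0 0 0 0 0 0.1 0; 0 0 0 0 0 0.2 0; 0 0 0 0 0 0.25 0; 0 0 0 0 0 0.25 0; 0 0 0 0 0 0.25 0")

```text
time: 3.87
eef_pos: [0.5295, 0.3082, 0.169]
tcp_rot: [0.0, 0.966, 0.001, 0.259]
contact_force: [-0.1, 0.7, 1.7]
opening: -0.003
```

servo_tool(increments="0 0 0 0 0 0.1 0; 0 0 0 0 0 0.2 0; 0 0 0 0 0 0.28 0; 0 0 0 0 0 0.28 0; 0 0 0 0 0 0.28 0")

```text
time: 4.28
eef_pos: [0.5309, 0.3082, 0.1665]
tcp_rot: [0.0, 0.966, 0.001, 0.259]
contact_force: [-0.1, -0.3, 2.3]
opening: -0.001
```

servo_tool(increments="0 0 0 0 0 0 0; 0 0 0 0 0 0 0; 0 0 0 0 0 0 0")

```text
time: 4.53
eef_pos: [0.5309, 0.3082, 0.1666]
tcp_rot: [0.0, 0.966, 0.001, 0.259]
contact_force: [-0.4, -0.3, 2.8]
opening: -0.001
```

servo_tool(increments="0 0 0 0 0 -1 0; 0 0 0 0 0 -3 0; 0 0 0 0 -3 -3.5 0; 0 0 0 0 -7 -3.5 0; 0 0 0 0 -10.8 -3.5 0; 0 0 0 0 -10.8 -2.5 0; 0 0 0 0 -10.8 -1.2 0; 0 0 0 0 -10.8 -1.0 0; 0 0 0 0 -10.8 -1.0 0; 0 0 0 0 -10.8 -1.0 0")

```text
time: 5.37
eef_pos: [0.5254, 0.2006, 0.1746]
tcp_rot: [0.0, 0.966, 0.001, 0.259]
contact_force: [-0.4, 0.8, -0.2]
opening: -0.003
```

servo_tool(increments="0 0 0 0 0 0 0; 0 0 0 0 0 0 0")

```text
time: 5.53
eef_pos: [0.5258, 0.2009, 0.1754]
tcp_rot: [-0.0, 0.966, 0.001, 0.259]
contact_force: [0.4, -0.4, -0.1]
opening: -0.0
```

```bash
python3 -c "
from h import *
plan(np.array([.5347,.2,.1606])+AX*.012,TILT)"
```

```text
t 5.5333 pos [0.5258 0.2009 0.1754] F [ 0.37 -0.36 -0.09] rot [ 0.0028  0.0012 -0.0006] shift cm [-0.035 -0.088  0.525] rows 0.127936108150923 0.025235696129602875
```

servo_tool(increments="0 0 0 0 0 0.15 0; 0 0 0 0 0 0.3 0; 0 0 0 0 0 0.3 0; 0 0 0 0 0 0.3 0")

```text
time: 5.87
eef_pos: [0.5272, 0.2002, 0.1721]
tcp_rot: [0.0, 0.966, 0.001, 0.259]
contact_force: [0.4, -0.7, 0.5]
opening: 0.0
```

servo_tool(increments="0 0 0 0 0 0.1 0; 0 0 0 0 0 0.15 0; 0 0 0 0 0 0.15 0; 0 0 0 0 0 0.15 0")

```text
time: 6.2
eef_pos: [0.5284, 0.2003, 0.1716]
tcp_rot: [0.0, 0.966, 0.001, 0.26]
contact_force: [-1.7, 0.1, 2.9]
opening: -0.002
```

servo_tool(increments="0 0 0 0 0 0.1 0; 0 0 0 0 0 0.2 0; 0 0 0 0 0 0.25 0; 0 0 0 0 0 0.25 0; 0 0 0 0 0 0.25 0")

```text
time: 6.62
eef_pos: [0.5296, 0.2002, 0.1692]
tcp_rot: [0.0, 0.966, 0.001, 0.26]
contact_force: [-1.3, -1.1, 4.3]
opening: 0.002
```

servo_tool(increments="0 0 0 0 0 0.1 0; 0 0 0 0 0 0.2 0; 0 0 0 0 0 0.28 0; 0 0 0 0 0 0.28 0; 0 0 0 0 0 0.28 0")

```text
time: 7.03
eef_pos: [0.5311, 0.2002, 0.1669]
tcp_rot: [0.0, 0.966, 0.001, 0.26]
contact_force: [-2.6, -0.7, 6.2]
opening: 0.001
```

servo_tool(increments="0 0 0 0 0 0 0; 0 0 0 0 0 0 0")

```text
time: 7.2
eef_pos: [0.5311, 0.2002, 0.1669]
tcp_rot: [0.0, 0.966, 0.001, 0.26]
contact_force: [-2.7, -0.4, 5.8]
opening: -0.001
```

Sound (about 6.5 N). Third one.

servo_tool(increments="0 0 0 0 0 -1 0; 0 0 0 0 0 -3 0; 0 0 0 0 -3 -3.5 0; 0 0 0 0 -7 -3.5 0; 0 0 0 0 -10.9 -3.5 0; 0 0 0 0 -10.9 -2.5 0; 0 0 0 0 -10.9 -1.2 0; 0 0 0 0 -10.9 -1.0 0; 0 0 0 0 -10.9 -1.0 0; 0 0 0 0 -10.9 -1.0 0")

```text
time: 8.03
eef_pos: [0.525, 0.0916, 0.1741]
tcp_rot: [0.0, 0.966, 0.001, 0.258]
contact_force: [-0.1, -0.2, -0.0]
opening: -0.004
```

servo_tool(increments="0 0 0 0 0 0.15 0; 0 0 0 0 0 0.3 0; 0 0 0 0 0 0.3 0; 0 0 0 0 0 0.3 0")

```text
time: 8.37
eef_pos: [0.5272, 0.0916, 0.1723]
tcp_rot: [0.0, 0.966, 0.001, 0.259]
contact_force: [0.6, 0.6, -0.3]
opening: -0.001
```

servo_tool(increments="0 0 0 0 0 0.1 0; 0 0 0 0 0 0.15 0; 0 0 0 0 0 0.15 0; 0 0 0 0 0 0.15 0")

```text
time: 8.7
eef_pos: [0.5283, 0.0913, 0.1715]
tcp_rot: [0.0, 0.966, 0.001, 0.26]
contact_force: [-1.0, 1.0, 2.8]
opening: 0.003
```

servo_tool(increments="0 0 0 0 0 0.1 0; 0 0 0 0 0 0.2 0; 0 0 0 0 0 0.25 0; 0 0 0 0 0 0.25 0; 0 0 0 0 0 0.25 0")

```text
time: 9.12
eef_pos: [0.5295, 0.0912, 0.1691]
tcp_rot: [0.0, 0.966, 0.001, 0.26]
contact_force: [-1.6, 1.2, 4.0]
opening: 0.001
```

servo_tool(increments="0 0 0 0 0 0.1 0; 0 0 0 0 0 0.2 0; 0 0 0 0 0 0.28 0; 0 0 0 0 0 0.28 0; 0 0 0 0 0 0.28 0")

```text
time: 9.53
eef_pos: [0.531, 0.0913, 0.1669]
tcp_rot: [0.0, 0.966, 0.001, 0.26]
contact_force: [-2.2, 1.2, 6.1]
opening: -0.003
```

servo_tool(increments="0 0 0 0 0 0 0; 0 0 0 0 0 0 0")

```text
time: 9.7
eef_pos: [0.531, 0.0913, 0.1669]
tcp_rot: [0.0, 0.966, 0.001, 0.26]
contact_force: [-2.8, 2.0, 6.3]
opening: 0.002
```

servo_tool(increments="0 0 0 0 0 -3 0; 0 0 0 0 0 -6 0; 0 0 0 0 0 -9 2; 0 0 0 0 4 -11 7; 0 0 0 0 8 -11 7; 0 0 0 0 12 -11 7; 0 0 0 0 16 -11 7; 0 0 0 0 20 -11 7; 0 0 0 0 21.8 -11 7; 0 0 0 0 21.8 -11 7")

```text
time: 10.53
eef_pos: [0.4747, 0.3119, 0.2604]
tcp_rot: [-0.002, 0.966, 0.001, 0.258]
contact_force: [-0.1, 0.6, -0.1]
opening: 0.818
```

servo_tool(increments="0 0 0 0 0 0 7; 0 0 0 0 0 0 7; 0 0 0 0 0 0 7; 0 0 0 0 0 0 7")

```text
time: 10.87
eef_pos: [0.4757, 0.3075, 0.2618]
tcp_rot: [0.001, 0.966, 0.001, 0.259]
contact_force: [0.6, -0.8, -0.4]
opening: 0.821
```

```bash
python3 -c "
from h import *
plan(np.array([.535,.309,.1605])-AX*.052,TILT)
s=ctrl.get_state();print(np.round(s['qpos'],3),s['opening'])
p,d=ctrl.read_camera('wrist');X=cloud('wrist',d);cv2.imwrite('pics/w3.png',p[:,:,::-1]);np.savez('w3.npz',p=p,d=d,X=X)
"; python3 heads.py w3.npz
```

```text
t 10.8667 pos [0.4757 0.3075 0.2618] F [ 0.64 -0.78 -0.35] rot [ 0.0008  0.0004 -0.0031] shift cm [-0.062  0.132 16.937] rows 4.061788256344077 0.025391367083199584
[ 0.494 -0.162  2.076 -0.341  0.786 -0.886] 0.8210175415756665
s pct [-0.1478 -0.1282 -0.1265 -0.0112]
[ 69.1 193.3] [48, 173, 44, 42, 1401] C [0.5317 0.0909 0.1602] mid -0.5412110529346492 0.08931440748430718 size 0.0375 0.0376 n [ 0.54  -0.03  -0.841] s -0.127 ell [ 69.1 193.3] [37.6 45.7]
[192.1 196.6] [171, 176, 44, 42, 1389] C [0.5354 0.2004 0.1612] mid -0.5449998253068968 0.20029145915939356 size 0.0374 0.0378 n [-0.509  0.011  0.861] s -0.1281 ell [192.1 196.6] [39.3 43.5]
[316.8 196.3] [296, 176, 43, 42, 1393] C [0.5357 0.3089 0.1611] mid -0.5453518905097077 0.3089869415316573 size 0.0378 0.0367 n [ 0.511 -0.003 -0.859] s -0.1283 ell [316.7 196.3] [40.7 42. ]
```

View pics/w3.png

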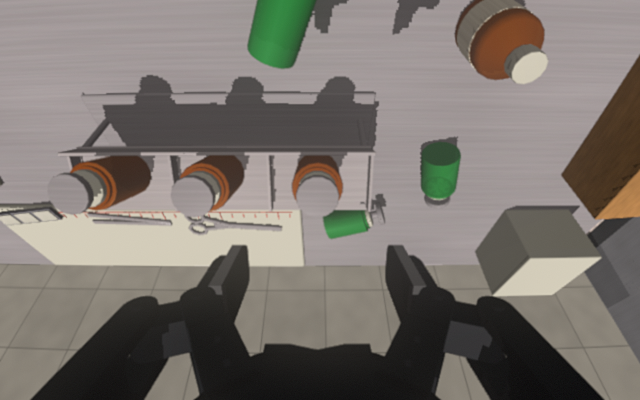

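servo_tool(increments="0 0 0 -0.1 0.14 2 7; 0 0 0 -0.1 0.14 4 7; 0 0 0 -0.1 0.14 6 7; 0 0 0 -0.1 0.14 8 7; 0 0 0 -0.1 0.14 9.5 7; 0 0 0 -0.1 0.14 10 7; 0 0 0 -0.1 0.14 10 7; 0 0 0 -0.1 0.14 10 7; 0 0 0 -0.1 0.14 10 7")

```text
time: 11.67
eef_pos: [0.5269, 0.3106, 0.1774]
tcp_rot: [0.001, 0.966, 0.002, 0.26]
contact_force: [0.1, -0.0, -0.3]
opening: 0.823
```

```bash
python3 -c "
from h import *
plan(np.array([.5356,.309,.1609])-AX*.052,TILT)
"
```

```text
t 11.6667 pos [0.5269 0.3106 0.1774] F [ 0.14 -0.01 -0.26] rot [ 0.0028  0.0026 -0.002 ] shift cm [ 0.088 -0.184  7.066] rows 1.6951194015752327 0.0346546588199195
```

servo_tool(increments="0 0 0 0.08 -0.17 1 7; 0 0 0 0.08 -0.17 2 7; 0 0 0 0.08 -0.17 3 7; 0 0 0 0.08 -0.17 4 7; 0 0 0 0.08 -0.17 5 7; 0 0 0 0.08 -0.17 6 7; 0 0 0 0.08 -0.17 6.6 7; 0 0 0 0.08 -0.17 7 7; 0 0 0 0.08 -0.17 7 7; 0 0 0 0.08 -0.17 7 7")

```text
time: 12.5
eef_pos: [0.5609, 0.309, 0.1147]
tcp_rot: [0.0, 0.966, 0.001, 0.259]
contact_force: [-0.5, 0.1, 0.2]
opening: 0.818
```

```bash
python3 -c "
from h import *
plan(np.array([.5356,.309,.1609])-AX*.052,TILT)
p,d=ctrl.read_camera('wrist');cv2.imwrite('pics/w4.png',p[:,:,::-1])
"
```

```text
t 12.5 pos [0.5609 0.309  0.1147] F [-0.5   0.15  0.21] rot [ 0.002   0.0004 -0.0014] shift cm [-0.115  0.002 -0.064] rows 0.03168767119502095 0.019427607282330863
```

View pics/w4.png

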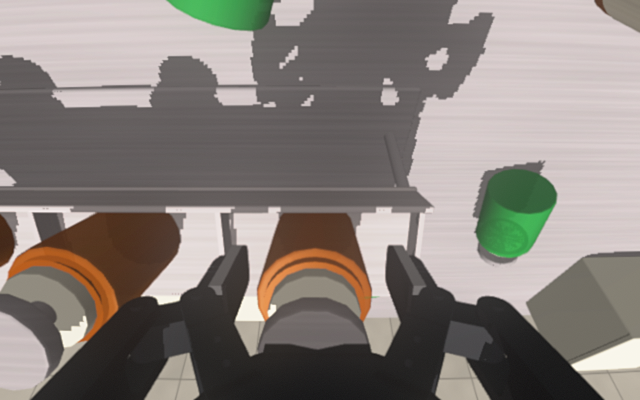

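servo_tool(increments="0 0 0 -0.1 0 -0.05 6.5; 0 0 0 -0.1 0 -0.05 6; 0 0 0 -0.1 0 -0.05 5.6; 0 0 0 -0.1 0 -0.05 5.3; 0 0 0 -0.1 0 -0.05 5.1; 0 0 0 -0.1 0 -0.05 4.6; 0 0 0 -0.1 0 -0.05 4.5; 0 0 0 -0.1 0 -0.05 4.5; 0 0 0 -0.1 0 -0.05 4.5; 0 0 0 -0.1 0 -0.05 4.5", grip_force=30)

```text
time: 13.38
eef_pos: [0.5616, 0.3089, 0.1165]
tcp_rot: [0.0, 0.966, 0.001, 0.259]
contact_force: [-3.6, -2.5, 5.1]
opening: 0.576
```

servo_tool(increments="0 0 0 0 0 0 4.5; 0 0 0 0 0 0 4.5; 0 0 0 0 0 0 4.5; 0 0 0 0 0 0 4.5")

```text
time: 13.72
eef_pos: [0.5616, 0.3089, 0.1165]
tcp_rot: [0.0, 0.966, 0.001, 0.259]
contact_force: [-3.5, -3.5, 5.7]
opening: 0.579
```

servo_tool(increments="0 0 0 0 0 -0.2 4.5; 0 0 0 0 0 -0.5 4.5; 0 0 0 0 0 -1 4.5; 0 0 0 0 0 -1.5 4.5; 0 0 0 0 0 -2 4.5; 0 0 0 0 0 -2 4.5; 0 0 0 0 0 -2 4.5")

```text
time: 14.3
eef_pos: [0.5512, 0.3092, 0.1338]
tcp_rot: [0.0, 0.966, 0.001, 0.259]
contact_force: [1.9, -0.7, 0.5]
opening: 0.577
```

servo_tool(increments="0 0 0 0 0 -1 4.5; 0 0 0 0 0 -2 4.5; 0 0 0 0 0 -3 4.5; 0 0 0 0 0 -4.2 4.5; 0 0 0 0 0 -5.5 4.5; 0 0 0 0 0 -7 4.5; 0 0 0 0 0 -8.5 4.5; 0 0 0 0 0 -9.5 4.5; 0 0 0 0 0 -10 4.5; 0 0 0 0 0 -10 4.5")

```text
time: 15.13
eef_pos: [0.5011, 0.3091, 0.2211]
tcp_rot: [0.0, 0.966, 0.002, 0.26]
contact_force: [0.3, -0.4, -1.3]
opening: 0.578
```

```bash
python3 -c "
from h import *
plan([.46,.1,.28],DOWN)
s=ctrl.get_state();print(s['qpos'],s['opening'],s['wrist_torque'])
p,d=ctrl.read_camera('wrist');cv2.imwrite('pics/w5.png',p[:,:,::-1])
p,d=ctrl.read_camera('side');cv2.imwrite('pics/s5.png',p[140:340,200:440,::-1].repeat(3,0).repeat(3,1))
"
```

```text
t 15.1333 pos [0.5011 0.3091 0.2211] F [ 0.34 -0.39 -1.32] rot [ 0.0035  0.5257 -0.0007] shift cm [  0.564 -20.886  -7.22 ] rows 5.301167311055983 4.207193758523927
[ 0.47115462 -0.06885764  2.07010357 -0.3593561   0.69411679 -0.87341281] 0.5781727011624941 [-0.04291354  0.38579032  0.00797733]
```

View pics/w5.png

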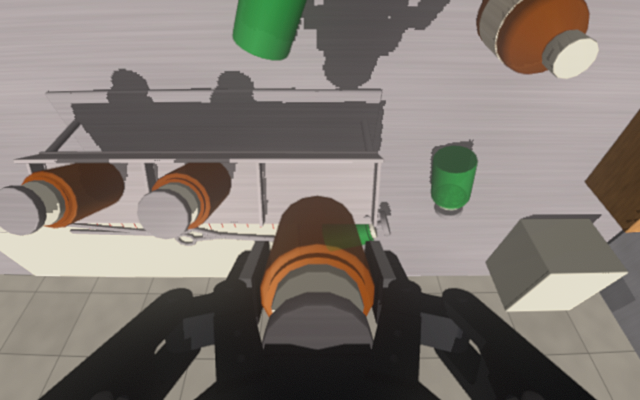

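View pics/s5.png

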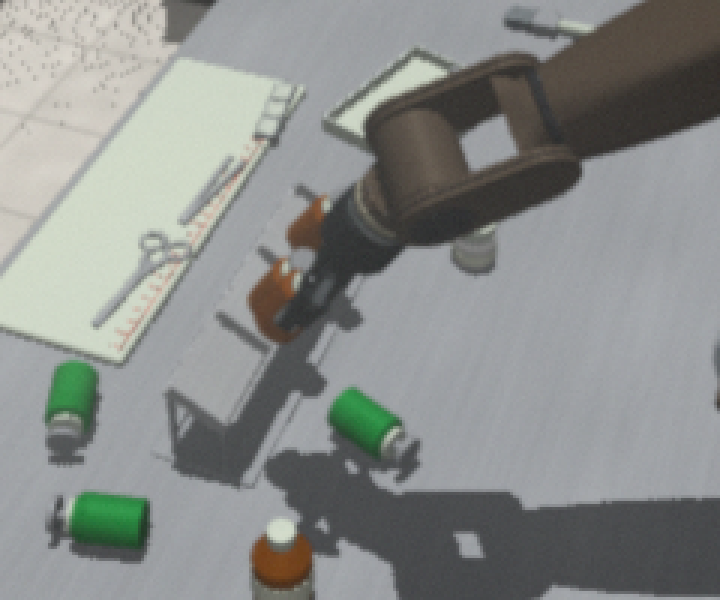

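```bash
python3 -c "
from h import *
plan([.51,.309,.28],DOWN)
plan([.53,.06,.28],DOWN)
"
```

```text
t 15.2333 pos [0.501  0.3086 0.2193] F [ 0.2  -0.42 -2.7 ] rot [ 0.0021  0.5234 -0.0008] shift cm [-3.813  0.053 -4.811] rows 1.4722897487157933 4.188259869294546
t 15.2333 pos [0.501  0.3086 0.2193] F [ 0.2  -0.42 -2.7 ] rot [ 0.0021  0.5234 -0.0008] shift cm [ -5.579 -24.846  -3.856] rows 6.17632588574658 4.188259869294546
```

servo_tool(increments="0 0.08 0 -1 0 -1.5 4.5; 0 0.16 0 -2 0 -3 4.5; 0 0.24 0 -3.8 -1 -4.8 4.5; 0 0.32 0 -4 -3.5 -4.7 4.5; 0 0.4 0 -4.2 -7 -4.6 4.5; 0 0.46 0 -4.5 -11 -4.4 4.5; 0 0.5 0 -4.8 -15 -4.2 4.5; 0 0.523 0 -5.2 -19 -4 4.5; 0 0.523 0 -5.5 -22.5 -3.9 4.5; 0 0.523 0 -5.6 -24.8 -3.9 4.5")

```text
time: 16.07
eef_pos: [0.5307, 0.057, 0.2795]
tcp_rot: [0.001, 1.0, 0.001, -0.0]
contact_force: [-0.2, -0.3, -1.7]
opening: 0.573
```

servo_tool(increments="0 0 0 0 0 0 4.5; 0 0 0 0 0 0 4.5")

```text
time: 16.23
eef_pos: [0.5304, 0.0592, 0.2798]
tcp_rot: [0.002, 1.0, 0.001, -0.0]
contact_force: [-0.8, 0.1, -1.8]
opening: 0.575
```

```bash
python3 -c "
from h import *
plan([.586,-.240,.25],DOWN)
s=ctrl.get_state();print(s['qpos'],s['opening'],s['wrist_torque'])
"
```

```text
t 16.2333 pos [0.5304 0.0592 0.2798] F [-0.81  0.14 -1.8 ] rot [ 0.0029 -0.0004 -0.0034] shift cm [ -5.663 -29.91    2.888] rows 7.332810755336427 0.03564279695710011
[-0.08030857 -0.05357161  1.88532124  0.00291818  1.31044832 -1.64846244] 0.5749970742577345 [ 0.01754244 -0.01996927  0.04834643]
```

servo_tool(increments="0 0 0 -0.4 -2 0 4.5; 0 0 0 -1.2 -5.5 0 4.5; 0 0 0 -2 -9 0 4.5; 0 0 0 -2.8 -13 0 4.5; 0 0 0 -3.5 -17 0.5 4.5; 0 0 0 -4.2 -21 1 4.5; 0 0 0 -4.9 -25 1.5 4.5; 0 0 0 -5.4 -28 2.2 4.5; 0 0 0 -5.6 -29.9 2.9 4.5; 0 0 0 -5.6 -29.9 2.9 4.5")

```text
time: 17.07
eef_pos: [0.5859, -0.2405, 0.248]
tcp_rot: [0.001, 1.0, 0.002, -0.001]
contact_force: [-1.1, 0.8, -2.6]
opening: 0.578
```

servo_tool(increments="0 0 0 0 0 0 4.5; 0 0 0 0 0 0 4.5; 0 0 0 0 0 0 4.5")

```text
time: 17.32
eef_pos: [0.5866, -0.2365, 0.2516]
tcp_rot: [-0.001, 1.0, 0.001, 0.001]
contact_force: [0.1, 0.2, -2.5]
opening: 0.58
```

```bash
python3 -c "
from h import *
plan([.586,-.240,.05],DOWN)
for n in ('wrist','top','side'):
  p,d=ctrl.read_camera(n);X=cloud(n,d);np.savez(n+'6.npz',p=p,d=d,X=X)
  if n=='top': p=p[140:280,320:480].repeat(4,0).repeat(4,1)
  if n=='side': p=p[60:240,240:440].repeat(3,0).repeat(3,1)
  cv2.imwrite(f'pics/{n}6.png',p[:,:,::-1])
"
```

```text
t 17.3167 pos [ 0.5866 -0.2365  0.2516] F [ 0.11  0.19 -2.51] rot [0.0029 0.0016 0.002 ] shift cm [ 0.095 -0.41  20.156] rows 4.834723963362456 0.030847893606234942
```

View pics/wrist6.png

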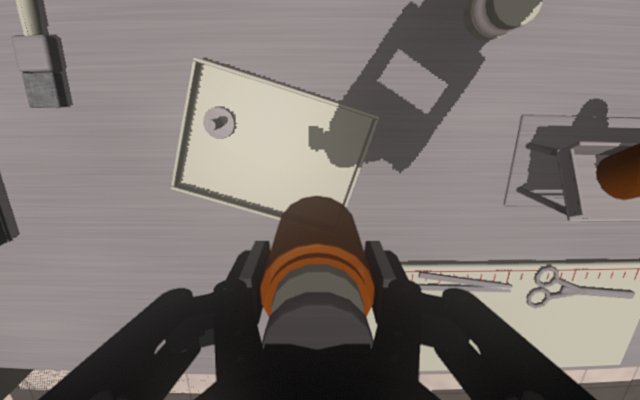

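View pics/side6.png

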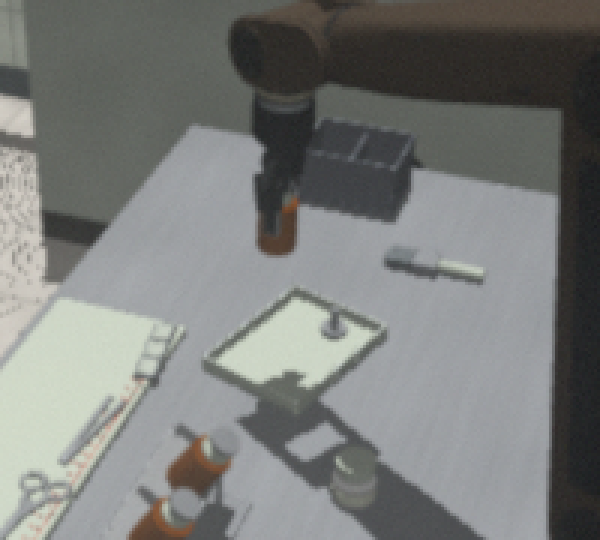

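View pics/top6.png

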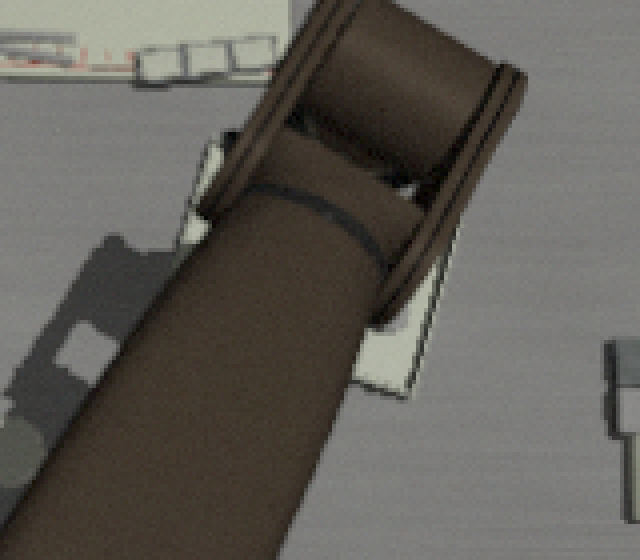

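```bash
python3 -c "
from h import *
z=np.load('wrist6.npz');X=z['X'];p=z['p']
rim=(X[...,0]>.44)&(X[...,0]<.68)&(X[...,1]>-.42)&(X[...,1]<-.13)&(X[...,2]>.017)&(X[...,2]<.026)
rim[200:]=False
q=X[rim][:,:2].astype(np.float32);print(len(q),q.min(0),q.max(0))
for u,v in ((198,62),(376,119),(176,186)): print(X[v-2:v+3,u-2:u+3].reshape(-1,3)[np.argmax(X[v-2:v+3,u-2:u+3,2])])
c=np.array([.571,-.29]);y=np.array([.297,.955]);x=np.array([.955,-.297])
for sx in (-1,1):
  for sy in (-1,1):
    w=np.r_[c+sx*.08*x+sy*.11*y,.022];print(w,proj('wrist',[w]).round(1))
m=(X[...,2]>.0)&(X[...,2]<.01)&(X[...,0]>.5)&(X[...,0]<.6)&(X[...,1]>-.28)&(X[...,1]<-.2)
print('floor z',np.median(X[m][:,2]))
"
```

```text
1907 [ 0.46356604 -0.418343  ] [ 0.63003194 -0.16371286]
[ 0.4659231  -0.36533328  0.02308183]
[ 0.52738126 -0.1642184   0.02392835]
[ 0.6132653  -0.40954035  0.02404508]
[ 0.46193 -0.37129  0.022  ] [[194.1  56.4]]
[ 0.52727 -0.16119  0.022  ] [[380.7 116.8]]
[ 0.61473 -0.41881  0.022  ] [[171.1 188.7]]
[ 0.68007 -0.20871  0.022  ] [[337.1 236.2]]
floor z 0.004490412274916894
```

servo_tool(increments="0 0 0 0.1 -0.3 2 4.5; 0 0 0 0.25 -0.6 4.5 4.5; 0 0 0 0.25 -0.6 7 4.5; 0 0 0 0.25 -0.6 10 4.5; 0 0 0 0.25 -0.6 13 4.5; 0 0 0 0.25 -0.6 15 4.5; 0 0 0 0.25 -0.6 16.5 4.5; 0 0 0 0.25 -0.6 17.5 4.5; 0 0 0 0.25 -0.6 18 4.5; 0 0 0 0.25 -0.6 18 4.5")

```text
time: 18.3
eef_pos: [0.5838, -0.2433, 0.0706]
tcp_rot: [-0.0, 1.0, 0.002, 0.0]
contact_force: [-0.8, -1.0, -2.0]
opening: 0.576
```

servo_tool(increments="0 0 0 0 0 0 4.5; 0 0 0 0 0 0 4.5; 0 0 0 0 0 0 4.5")

```text
time: 18.55
eef_pos: [0.585, -0.2444, 0.0729]
tcp_rot: [0.0, 1.0, 0.0, 0.002]
contact_force: [0.5, 0.1, -2.5]
opening: 0.577
```

```bash
python3 -c "
from h import *
plan([.584,-.243,.05],DOWN)
p,d=ctrl.read_camera('side');cv2.imwrite('pics/s7.png',p[120:220,290:420,::-1].repeat(5,0).repeat(5,1))
p,d=ctrl.read_camera('wrist');cv2.imwrite('pics/w7.png',p[:,:,::-1])
"
```

```text
t 18.55 pos [ 0.585  -0.2444  0.0729] F [ 0.49  0.14 -2.46] rot [ 0.001   0.0038 -0.0001] shift cm [0.105 0.14  2.294] rows 0.5515996531053644 0.03146036880021815
```

View pics/s7.png

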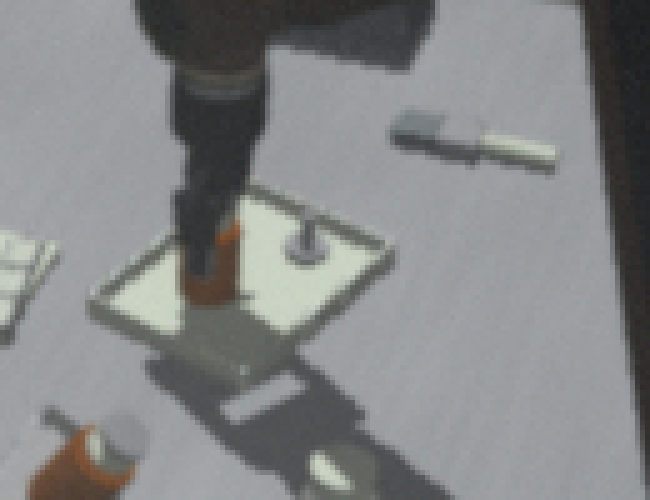

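View pics/w7.png

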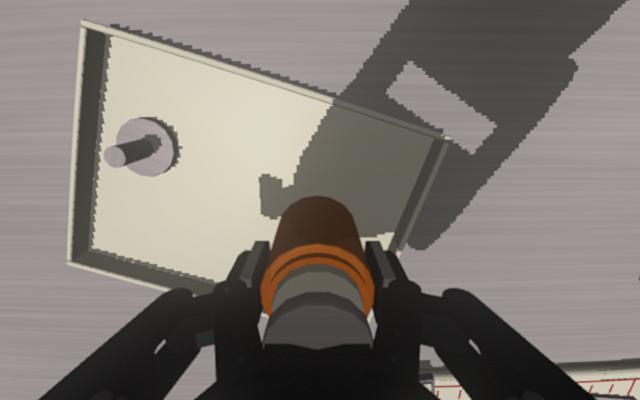

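Over the tray's empty half, upright. Lowering in small steps.

servo_tool(increments="0 0 0 0 0 0.5 4.5; 0 0 0 0 0 1 4.5; 0 0 0 0 0 1.5 4.5; 0 0 0 0 0 1.9 4.5; 0 0 0 0 0 1.9 4.5; 0 0 0 0 0 1.9 4.5; 0 0 0 0 0 1.9 4.5")

```text
time: 19.23
eef_pos: [0.5841, -0.2439, 0.0521]
tcp_rot: [0.0, 1.0, 0.001, 0.001]
contact_force: [-0.4, 1.3, -1.8]
opening: 0.574
```

servo_tool(increments="0 0 0 0 0 0.1 4.5; 0 0 0 0 0 0.2 4.5; 0 0 0 0 0 0.2 4.5; 0 0 0 0 0 0.2 4.5")

```text
time: 19.57
eef_pos: [0.584, -0.2438, 0.0503]
tcp_rot: [0.0, 1.0, 0.001, 0.001]
contact_force: [0.6, 0.3, -2.0]
opening: 0.576
```

servo_tool(increments="0 0 0 0 0 0.1 4.5; 0 0 0 0 0 0.1 4.5; 0 0 0 0 0 0.1 4.5")

```text
time: 19.82
eef_pos: [0.5843, -0.244, 0.0496]
tcp_rot: [0.0, 1.0, 0.001, 0.001]
contact_force: [0.4, 0.8, -1.1]
opening: 0.578
```

servo_tool(increments="0 0 0 0 0 0.05 4.5; 0 0 0 0 0 0.1 4.5; 0 0 0 0 0 0.1 4.5; 0 0 0 0 0 0.1 4.5")

```text
time: 20.15
eef_pos: [0.5845, -0.244, 0.0494]
tcp_rot: [0.0, 1.0, 0.001, 0.001]
contact_force: [-1.8, 1.0, 5.4]
opening: 0.577
```

servo_tool(increments="0 0 0 0 0 0 4.9; 0 0 0 0 0 0 5.1; 0 0 0 0 0 0 5.3; 0 0 0 0 0 0 5.6; 0 0 0 0 0 0 6; 0 0 0 0 0 0 6.5; 0 0 0 0 0 0 7; 0 0 0 0 0 0 7; 0 0 0 0 0 0 7; 0 0 0 0 0 0 7")

```text
time: 20.98
eef_pos: [0.584, -0.2438, 0.0482]
tcp_rot: [0.0, 1.0, 0.001, 0.001]
contact_force: [1.4, -0.4, -0.1]
opening: 0.82
```

servo_tool(increments="0 0 0 0 0 -1 7; 0 0 0 0 0 -2.5 7; 0 0 0 0 0 -4.5 7; 0 0 0 0 0 -6.5 7; 0 0 0 0 0 -8.5 7; 0 0 0 0 0 -10.5 7; 0 0 0 0 0 -11.5 5; 0 0 0 0 0 -12 2; 0 0 0 0 0 -12 0; 0 0 0 0 0 -12 0")

```text
time: 21.82
eef_pos: [0.5835, -0.2439, 0.1675]
tcp_rot: [0.0, 1.0, 0.002, 0.0]
contact_force: [-0.1, -0.1, -1.0]
opening: 0.251
```

servo_tool(increments="0 0 0 0 0 0 0; 0 0 0 0 0 0 0; 0 0 0 0 0 0 0; 0 0 0 0 0 0 0; 0 0 0 0 0 0 0; 0 0 0 0 0 0 0")

```text
time: 22.32
eef_pos: [0.5838, -0.2441, 0.168]
tcp_rot: [0.0, 1.0, 0.001, 0.0]
contact_force: [0.3, 0.0, -0.6]
opening: -0.0
```

```bash
python3 -c "
from h import *
plan([.584,-.244,.114],DOWN)
s=ctrl.get_state();print(s['opening'])
p,d=ctrl.read_camera('wrist');X=cloud('wrist',d);cv2.imwrite('pics/w8.png',p[:,:,::-1])
p2,d2=ctrl.read_camera('side');cv2.imwrite('pics/s8.png',p2[120:220,290:420,::-1].repeat(5,0).repeat(5,1))
m=(X[...,2]>.09)&(X[...,2]<.106)&(abs(X[...,0]-.584)<.04)&(abs(X[...,1]+.244)<.04)
q=X[m];print(m.sum(),q.mean(0),q.min(0),q.max(0),np.median(q[:,2]))
X=cloud('side',d2);m=(X[...,2]>.09)&(X[...,2]<.106)&(abs(X[...,0]-.584)<.04)&(abs(X[...,1]+.244)<.04)
q=X[m];print(m.sum(),q.mean(0),q.min(0),q.max(0))
"
```

```text
t 22.3167 pos [ 0.5838 -0.2441  0.168 ] F [ 0.29  0.05 -0.62] rot [ 0.0028  0.0009 -0.0002] shift cm [-1.300e-02 -4.000e-03  5.395e+00] rows 1.2938308981155766 0.023204973197870064
-0.0003109739246826173
2045 [ 0.58345676 -0.24323845  0.10019784] [ 0.56670072 -0.26201662  0.09319543] [ 0.60111726 -0.22475676  0.1021337 ] 0.10034915480242981
50 [ 0.58580993 -0.24052271  0.09742034] [ 0.56830715 -0.26251522  0.09090773] [ 0.60471411 -0.223306    0.10433001]
```

View pics/w8.png

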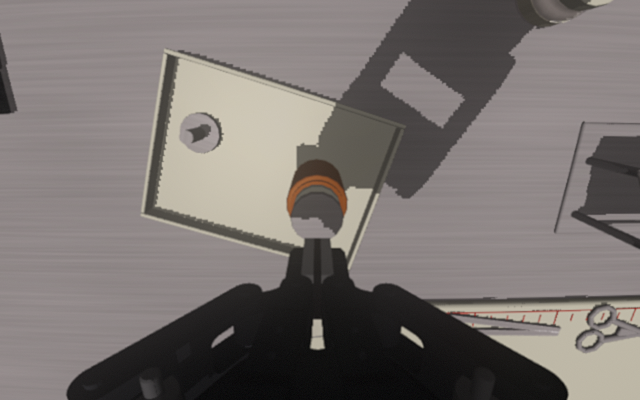

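View pics/s8.png

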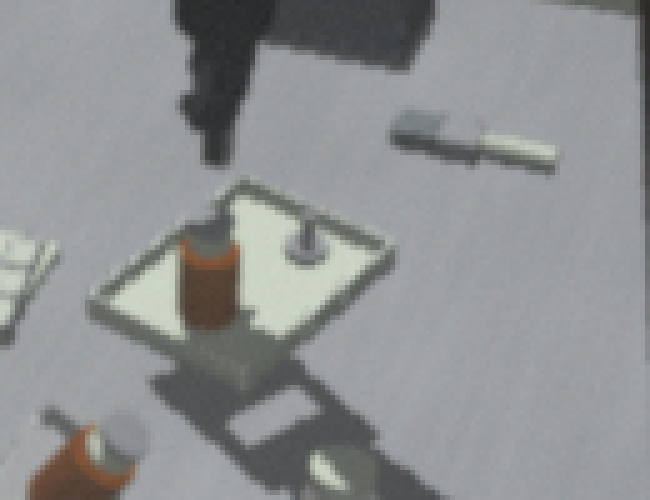

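servo_tool(increments="0 0 0 0 0 1.5 0; 0 0 0 0 0 3 0; 0 0 0 0 0 4.2 0; 0 0 0 0 0 4.8 0; 0 0 0 0 0 4.9 0; 0 0 0 0 0 4.9 0; 0 0 0 0 0 4.9 0")

```text
time: 23.0
eef_pos: [0.5844, -0.2443, 0.12]
tcp_rot: [0.0, 1.0, 0.001, 0.001]
contact_force: [0.1, 0.1, -0.6]
opening: -0.001
```

servo_tool(increments="0 0 0 0 0 0.15 0; 0 0 0 0 0 0.3 0; 0 0 0 0 0 0.3 0; 0 0 0 0 0 0.3 0")

```text
time: 23.33
eef_pos: [0.584, -0.2441, 0.1165]
tcp_rot: [0.0, 1.0, 0.001, 0.001]
contact_force: [0.2, 0.0, 0.5]
opening: -0.001
```

servo_tool(increments="0 0 0 0 0 0.1 0; 0 0 0 0 0 0.15 0; 0 0 0 0 0 0.15 0; 0 0 0 0 0 0.15 0")

```text
time: 23.67
eef_pos: [0.5839, -0.244, 0.1146]
tcp_rot: [0.0, 1.0, 0.001, 0.001]
contact_force: [-0.6, -0.4, 0.9]
opening: -0.002
```

servo_tool(increments="0 0 0 0 0 0.1 0; 0 0 0 0 0 0.15 0; 0 0 0 0 0 0.15 0; 0 0 0 0 0 0.15 0")

```text
time: 24.0
eef_pos: [0.5841, -0.2441, 0.1135]
tcp_rot: [0.0, 1.0, 0.001, 0.001]
contact_force: [-0.0, 1.0, 1.1]
opening: 0.003
```

servo_tool(increments="0 0 0 0 0 0.1 0; 0 0 0 0 0 0.2 0; 0 0 0 0 0 0.25 0; 0 0 0 0 0 0.25 0; 0 0 0 0 0 0.25 0")

```text
time: 24.42
eef_pos: [0.5841, -0.2441, 0.1108]
tcp_rot: [0.0, 1.0, 0.001, 0.001]
contact_force: [-0.2, 0.1, 1.5]
opening: -0.0
```

servo_tool(increments="0 0 0 0 0 0.1 0; 0 0 0 0 0 0.2 0; 0 0 0 0 0 0.25 0; 0 0 0 0 0 0.25 0; 0 0 0 0 0 0.25 0")

```text
time: 24.83
eef_pos: [0.5841, -0.2441, 0.1083]
tcp_rot: [0.0, 1.0, 0.001, 0.001]
contact_force: [0.3, 0.3, 2.1]
opening: -0.0
```

servo_tool(increments="0 0 0 0 0 0 0; 0 0 0 0 0 0 0; 0 0 0 0 0 0 0")

```text
time: 25.08
eef_pos: [0.5841, -0.2441, 0.1083]
tcp_rot: [0.0, 1.0, 0.001, 0.001]
contact_force: [0.2, -0.0, 1.2]
opening: -0.0
```

servo_tool(increments="0 0 0 0 0 0.05 0; 0 0 0 0 0 0.05 0; 0 0 0 0 0 0.05 0")

```text
time: 25.33
eef_pos: [0.5841, -0.2441, 0.1078]
tcp_rot: [0.0, 1.0, 0.001, 0.001]
contact_force: [0.5, -1.0, 1.8]
opening: -0.001
```

servo_tool(increments="0 0 0 0 0 0 0; 0 0 0 0 0 0 0")

```text
time: 25.5
eef_pos: [0.584, -0.2441, 0.1078]
tcp_rot: [0.0, 1.0, 0.001, 0.001]
contact_force: [0.7, -0.6, 1.7]
opening: 0.001
```

servo_tool(increments="0 0 0 0 0 0 0; 0 0 0 0 0 0 0")

```text
time: 25.67
eef_pos: [0.584, -0.244, 0.1078]
tcp_rot: [0.0, 1.0, 0.001, 0.001]
contact_force: [1.0, -1.4, 1.5]
opening: -0.002
```

servo_tool(increments="0 0 0 0 0 -0.5 0; 0 0 0 0 0 -2 0; 0 0 0 0 0 -4 0; 0 0 0 0 0 -7 0; 0 0 0 0 0 -10 0; 0 0 0 0 0 -13 0; 0 0 0 3 0 -15 0; 0 0 0 6 0 -15 0; 0 0 0 8 0 -15 0; 0 0 0 8 0 -15 0")

```text
time: 26.5
eef_pos: [0.5008, -0.2437, 0.2574]
tcp_rot: [0.001, 1.0, 0.002, -0.001]
contact_force: [1.1, -0.9, -0.3]
opening: 0.002
```

servo_tool(increments="0 0 0 0 3 0 0; 0 0 0 0 6 0 0; 0 0 0 0 10 0 0; 0 0 0 0 14 0 0; 0 0 0 0 18 0 0; 0 0 0 0 20 0 0; 0 0 0 0 20 0 0; 0 0 0 0 20 0 0; 0 0 0 0 20 0 0")

```text
time: 27.25
eef_pos: [0.5039, -0.0448, 0.2578]
tcp_rot: [0.0, 1.0, 0.001, 0.0]
contact_force: [-0.3, -0.4, -0.2]
opening: -0.003
```

```bash
python3 -c "
from h import *
print(ctrl.get_state()['time'],ctrl.get_state()['eef_pos'])
p,d=ctrl.read_camera('side');cv2.imwrite('pics/s9.png',p[120:320,200:440,::-1].repeat(3,0).repeat(3,1))
p,d=ctrl.read_camera('top');X=cloud('top',d);cv2.imwrite('pics/t9.png',p[120:270,140:450,::-1].repeat(2,0).repeat(2,1))
m=(X[...,2]>.09)&(X[...,2]<.106)&(abs(X[...,0]-.584)<.04)&(abs(X[...,1]+.244)<.04)
q=X[m];print(m.sum(),q.mean(0) if m.any() else '')
"
```

```text
27.25 [ 0.50388125 -0.04475386  0.25782887]
115 [ 0.5836634  -0.24119172  0.09863964]
```

View pics/s9.png

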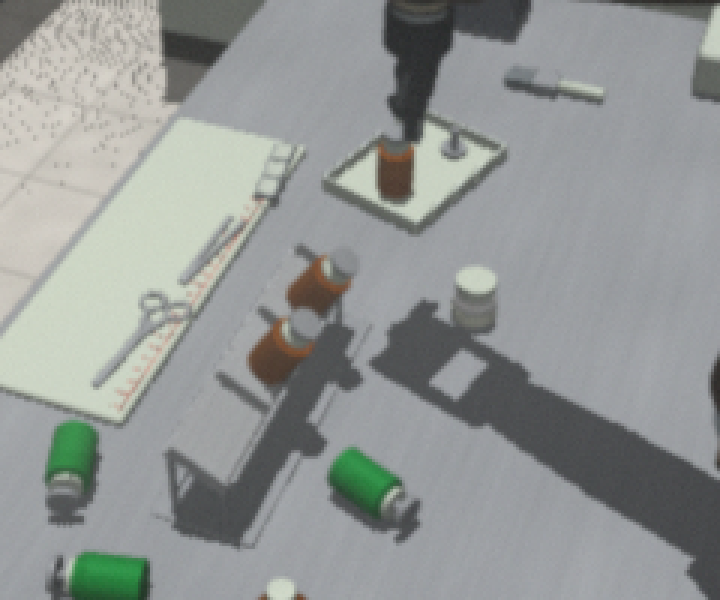

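View pics/t9.png

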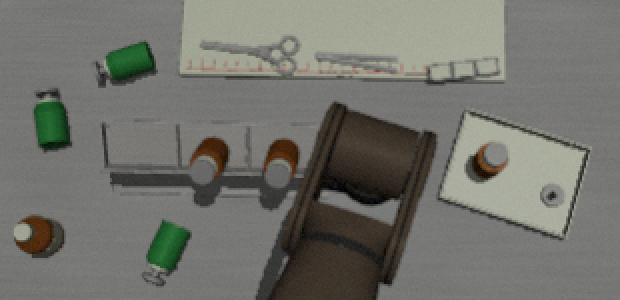

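```bash
python3 -c "
from h import *
print(ctrl.sign_off())"
```

```text
the job is handed in; nothing more can be done
None
```

The weak dispenser was the one in the +y end bay of the rack (y ≈ 0.31). It now stands upright in the empty half of the repair tray, and I handed the job in at about 27 s.

- **Finding it:** I pressed all three heads about 6 mm in. The +y end one resisted with about 2.4 N. The middle one gave about 6.5 N and the -y one about 6.7 N, so both are sound.
- **Moving it:** I gripped it at 30 N and set it down at about (0.584, -0.244).
- **Confirming it:** A second press in the tray of about 6 mm read 1.2 to 2.1 N. Allowing for about -0.5 N of sensor offset and noise, that is roughly 2.2 N. This is a little under the nominal 2.4 N, but clearly a weak spring. The contact point in the tray was less sharp than in the rack, so the depth there is good to about 0.5 to 1 mm.
- **Last check:** The pictures show it standing upright with its head out at z ≈ 0.10. The two sound ones are still in the rack, the spare and the bystanders in view look undisturbed, and the gripper is clear of everything.

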